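# Lock the fume extractor's filter collar and start it

## Robot

A 6-joint arm with a two-finger parallel gripper is mounted at the origin on the work surface. World frame = base frame: x ahead of the robot, y to its left, z up, the work surface at z = 0. Lengths are in m, angles in degrees, forces in N, time in s.
With the tool pointing down it reaches from about 0.25 to 0.725 m from the base axis. Payload 9.7 kg.
Tool frame: the origin (TCP) lies midway between the tips of the shut fingers; the grasp point (between the pads) lies 19 mm behind it; z points along the fingers, y is the line along which they close (so a half turn about z gives the same grasp; the last joint's range is limited). The gripper opens to 85 mm and grips with 20 to 120 N. Pads are 22 mm wide; open, the fingers measure 114 mm over their backs; the gripper's body (76 mm by 85 mm) begins 54 mm behind the grasp point. The pads swing forward as they close: fully open they stand 13 mm farther back than shut.
Start: joints at [-72.995, 4.979, 10.078, 95.1, 0, 90], TCP at [0.161, -0.526, 0.231] pointing down, gripper open.
Joint ranges: [-179.16, 179.16], [-48.56, 103.87], [-65.8, 70.77], [-126.05, 130.52], [-82.76, 87.17], [-180, 180]. Speed limits (degrees/s): [127.2, 127.2, 147.25, 180, 180, 180].

## Interface

Orientations are given as [roll, pitch, yaw] about the fixed x, y, z axes, in that order (R = Rz(yaw) Ry(pitch) Rx(roll)).
In Python, from workcell import readout, imaging, bot, spotter gives the robot as it stands.
- The arm moves only by the shell command python3 -m jog 'ROWS' [FORCE]. ROWS is JSON, a list of rows, each an object with "rotation": the turn, a rotation vector about the world's x, y, z in degrees, a list of three; "translation": the shift along the world's x, y, z in mm, a list of three; "grip": the finger opening in mm, from 0 to 85.4. In form: [{"rotation": [wx, wy, wz], "translation": [dx, dy, dz], "grip": grip}, ...]. A call has 1 to 20 rows; each row is the pose to reach, as a shift and turn from the pose commanded when the call began; what a row does not reach only later rows make up. A row lasts 1/10 s, in which the tool goes at most 50 mm and 8.59 degrees, less where a joint would pass 70% of its speed; a pose out of reach is approached as far as the arm can. A call with a gripper value outside its range is refused whole. The fingers move at their own pace and stop on an object; FORCE is the grip in N (left out, the last holds). Time passes only in rows, so rows that repeat a pose let the fingers close. It gives the time, the measured TCP pose, the force, the opening and the grip force at its end, in the units of the state.
- readout.get_obs(): the state, without advancing time (a new reading comes with each control period).
- imaging.camera(name): name is "side" or "top"; returns (picture, depth): 384x512x3 uint8, red, green, blue; 384x512 float32, m along the optical axis (not along the pixel's ray), 0 where there is no reading.
- imaging.camera_info(name): a dict with "vertical_fov" (degrees; the focal length in pixels is half the picture's height over the tangent of half this angle, whatever the lens; pixels are square), "cx", "cy" (the principal point, pixels), "extrinsics" (4x4, takes a point from camera to world coordinates). Camera axes: x right, y down, z forward; pixel columns grow to the right and rows downward; lengths in m; the calibration is good to about 2 mm. A picture is of the moment at which its call begins. camera_info takes no time and is no camera call.
- bot.job_done(): hands the job in; it is judged then, once.
Trained networks look in the newest picture that a camera, given by its name, has taken for a name from the list of things; names that differ only in an ending like _2 or _b are one class to them, and where a whole thing is asked for, a point or a joint stands for the part that bears it (a point fixed in the world has none). Each returns a list of dicts, best first, with "confidence" (0 to 1); they miss things now and then, are a little off and sometimes report something else, mostly with a low value. They report only what shows in the picture. A call takes as long as a camera call.
- spotter.spot_in(camera, target): "box" ([centre column, centre row, width, height] in pixels, round what is visible of it).
- spotter.mark_of(camera, target): "uv" ([column, row] in pixels: a listed point, or the origin of a listed thing).
The state is a dict: "time": time; "q": joint angles; "qd": joint speeds; "joint_efforts": joint torques, N m; "ee_pos": TCP position; "tcp_rot": TCP orientation; "wrist_force": force on the tool from outside, world axes, zero at the start; "torque": the same for the moment, N m; "opening": finger opening in m; "grasp_force": force on a finger pad.
Only numpy, scipy, OpenCV 4.12 (cv2) and the standard library are available. Lean on these libraries where they do the work, as an engineer would, in place of code of your own. Each camera call takes 0.05 s, during which the arm holds its last target. There are 200 camera calls.

## Task

The filter of the soldering fume extractor has just been changed: push the orange tab of its black collar clockwise (seen from above) until the collar comes to its stop, with the tab over the green locked mark. Then press the green start button fully down, keep it fully down for a good second and let it spring back. Use firm but careful pushes, never ramming the machine or the button, and leave the red stop button and everything else on the bench alone.

Things in the scene. Friction and masses are not known exactly. Their poses are not given: they have to be found in the camera images.
- extractor: Fixed fume extractor: white housing 240 (x) x 220 (y) x 90 mm high, front with vents to its -x; on it a blue filter canister 144 mm wide and above that the black lock collar. Origin: centre of the underside, on the collar's axis.
- collar (a joint): Turn of the lock collar about its vertical axis in rad, growing clockwise seen from above. 1.38 is the locked mark, 1.42 the hard stop; starts at 0 to 0.45. It turns stiffly (about 2.5 N at the tab) and stays where it is left.
- collar_centre (a point): On the collar's axis at the height of its underside, 152 mm above the bench. The collar is 172 mm wide (up to 182 over its ribs) and 26 mm high, with a flat top 30 mm up.
- collar_tab (a point): Centre of the top of the orange tab on the collar, 103 mm from the axis, 197 mm above the bench. The tab is a radial block 16 mm thick, 45 mm high (underside level with the collar's underside), reaching from the collar out to 125 mm from the axis; nothing is below it down to the housing's top at 90 mm.
- lock_mark (a point): The green locked mark on top of the white housing, 34 mm wide, 103 mm from the collar's axis, 92 mm above the bench; locked when the orange tab stands over it.
- start_station: Fixed grey console, 130 x 110 mm on the bench, about 115 mm high, its slope facing its own -x, with the green button in a yellow guard. Origin: centre of its underside.
- start_top (a point): Green start button: 60 mm cap; this is the centre of its face, z axis out of the face (tilted 0.6 rad from vertical), y axis level. It moves 10 mm straight in against a spring (4 N at first, 12 N fully down) and springs back. The face stands 5 mm above the rim of its round guard (72 mm inside, 84 mm outside diameter), when fully down 5 mm below it.
- start_button (a joint): Travel of the green button in m: 0 up, 0.010 fully down.
- stop_station: A console like the start station, with the red button in a black guard; leave it alone. Origin: centre of its underside. The two consoles may have changed places.
- stop_top (a point): Red stop button: made like the green one; leave it alone.
- stop_button (a joint): Travel of the red button in m: 0 up, 0.010 fully down.
- board_holder: Loose circuit board holder, 200 x 120 x 90 mm, black bars and blue jaws with a black board. Origin: centre of its underside.
- multimeter: Loose yellow multimeter lying flat, 160 x 80 x 40 mm. Origin: centre of its underside.
- solder_reel: Loose metal reel, 60 mm wide, 50 mm high. Origin: centre of its underside.
- flux_bottle: Loose amber bottle with a red cap, 44 mm wide, 100 mm high. Origin: centre of its underside.
- parts_tray: Loose blue divided tray, 120 x 160 x 35 mm. Origin: centre of its underside.
- screwdriver: Loose red-handled screwdriver lying flat, 180 mm long. Origin: on the bench under its middle.

How it is judged (in metres and radians):
On the way, in this order (a step that is already met when the one before it is completed fails the run):
1. the collar is turned clockwise to its locked mark (joint above 1.30 rad) while the start button is still up (value of joint collar above 1.3 rad and value of joint start_button below 0.002 m), for 0.2 s.
2. then, with the collar locked, the start button is held fully down (at least 8.8 of its 10 mm) for 0.8 s (value of joint collar above 1.3 rad and value of joint start_button above 0.0088 m), for 0.8 s.
3. then the start button is released and comes up again (value of joint collar above 1.3 rad and value of joint start_button below 0.001 m), for 0.2 s.
At the end, for the whole second after the job is handed in: The collar stands at its locked mark (joint above 1.30 rad), both buttons are up (within 1 mm), and the loose things on the bench are at rest, none moved by more than 25 mm (all of step 3 and value of joint stop_button below 0.001 m and linear speed of each of board_holder, multimeter, solder_reel, flux_bottle, parts_tray, screwdriver below 0.02 m/s); the robot touches nothing.
It fails at once if the red stop button pressed by more than 3 mm (value of joint stop_button above 0.003 m).
It fails at once if a push of more than 60 N on the start station or the extractor (contact force between any of the arm, the fingers and start_station above 60 N or contact force between any of the arm, the fingers and extractor above 60 N).
It fails at once if a bystander moved by more than 25 mm (distance of any of board_holder, multimeter, solder_reel, flux_bottle, parts_tray, screwdriver from where it was at the start of the episode above 0.025 m).
It also fails if it takes over 54 s, if anything falls off the work surface, if the arm or the gripper's body presses on something with over 40 N, if the wrist force passes 120 N, or if a joint passes its speed limit or range.

## Working session

There is one attempt and no reset: what is moved stays moved. The work goes in short steps, Python scripts to look and compute and a shell command to move; the robot and the scene stay as the last step left them, time stands still between calls to the robot, and variables do not carry over. Pictures are saved under pics/ and viewed, at most 10 in all, crops included, and the job is handed in when it is done.

```bash
mkdir -p pics
cat > h.py <<'E'
import numpy as np, cv2
from workcell import readout, imaging, bot, spotter
def K(n):
    i=imaging.camera_info(n); f=192/np.tan(np.radians(i["vertical_fov"])/2)
    return f,i["cx"],i["cy"],np.array(i["extrinsics"])
def ray(n,uv):
    f,cx,cy,T=K(n); d=T[:3,:3]@np.array([(uv[0]-cx)/f,(uv[1]-cy)/f,1]); return T[:3,3],d
def at_z(n,uv,z):
    o,d=ray(n,uv); return o+d*(z-o[2])/d[2]
def deproj(n,uv,dep):
    o,d=ray(n,uv); return o+d*dep[int(round(uv[1])),int(round(uv[0]))]
def tri(a,ua,b,ub):
    A=np.zeros((3,3));B=np.zeros(3);L=[]
    for n,u in((a,ua),(b,ub)):
        o,d=ray(n,u);d=d/np.linalg.norm(d);P=np.eye(3)-np.outer(d,d);A+=P;B+=P@o;L.append((P,o))
    x=np.linalg.solve(A,B); return x,[np.linalg.norm(P@(x-o))*1000 for P,o in L]
E
python3 - <<'E'
from h import *
np.set_printoptions(precision=4,suppress=True)
D={}
ims=[]
for n in("side","top"):
    im,d=imaging.camera(n); D[n]=d; cv2.imwrite(f"pics/{n}0.png",im[:,:,::-1]); np.savez(f"{n}0.npz",im=im,d=d)
    print(n,K(n))
for t in["collar_centre","collar_tab","lock_mark","start_top","stop_top","extractor","start_station","stop_station","board_holder","multimeter","solder_reel","flux_bottle","parts_tray","screwdriver"]:
    u={}
    for n in("side","top"):
        r=spotter.mark_of(n,t)
        if r: u[n]=r[0]["uv"]; print(t,n,np.array(r[0]["uv"]),round(r[0]["confidence"],2),deproj(n,r[0]["uv"],D[n]) if 0<=r[0]["uv"][0]<511 and 0<=r[0]["uv"][1]<383 else "")
    if len(u)==2: print("   tri",*tri("side",u["side"],"top",u["top"]))
print(readout.get_obs())
E
```

```text
side (np.float64(379.0750826223813), 253.72849646076955, 187.76512024622392, array([[-0.8895, -0.3307,  0.3153,  0.2636],
       [-0.4565,  0.6139, -0.644 ,  0.6067],
       [ 0.0194, -0.7168, -0.697 ,  0.8582],
       [ 0.    ,  0.    ,  0.    ,  1.    ]]))
top (np.float64(432.94837922856414), 259.8063026700692, 188.20390237769166, array([[-0.0022, -0.9861,  0.1661,  0.3893],
       [-1.    ,  0.0026,  0.0024, -0.089 ],
       [-0.0028, -0.1661, -0.9861,  1.2254],
       [ 0.    ,  0.    ,  0.    ,  1.    ]]))
collar_centre side [217.4 305.1] 0.87 [0.4819 0.3065 0.1843]
collar_centre top [105.6 214.8] 0.67 [0.5009 0.2873 0.1812]
   tri [0.4976 0.2946 0.1554] [np.float64(6.246534493168926), np.float64(6.246534493169043)]
collar_tab side [254.2 270.6] 0.94 [0.4503 0.2129 0.1997]
collar_tab top [135.  240.6] 0.73 [0.4379 0.2088 0.1965]
   tri [0.4443 0.2104 0.1975] [np.float64(6.696146684601146), np.float64(6.6961466846012)]
lock_mark side [251.7 349. ] 0.9 [0.4007 0.3161 0.0929]
lock_mark top [106.9 255.3] 0.68 [0.4051 0.3107 0.0902]
   tri [0.4038 0.3128 0.0834] [np.float64(1.4477582
[... 2056 characters left out ...]
driver side [331.1 225.9] 0.71 [ 0.375  -0.1415  0.0106]
screwdriver top [280.9 270.1] 0.79 [ 0.3646 -0.1442 -0.0005]
   tri [ 0.3699 -0.1428  0.0103] [np.float64(5.191898807903331), np.float64(5.191898807903311)]
{'time': 1.5, 'q': array([-72.9946,   4.9765,  10.0799,  95.1001,  -0.0001,  90.0009]), 'qd': array([-0.0686, -0.0585, -0.0079, -0.0856, -0.0365, -0.1169]), 'joint_efforts': array([ -0.    , -52.0098,  46.4854,   0.0019,  -0.    ,  -0.    ]), 'ee_pos': array([ 0.1609, -0.526 ,  0.2313]), 'tcp_rot': array([179.9967,   0.0001,  17.0045]), 'wrist_force': array([-0.4136, -0.1159,  0.6931]), 'torque': array([-0.0048, -0.023 , -0.0231]), 'grasp_force': 0.0, 'opening': 0.0854753905709604}
```

View pics/side0.png

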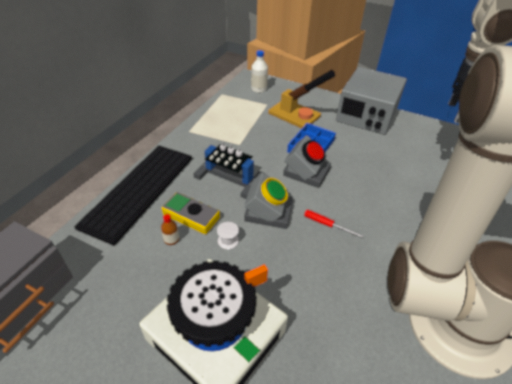

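View pics/top0.png

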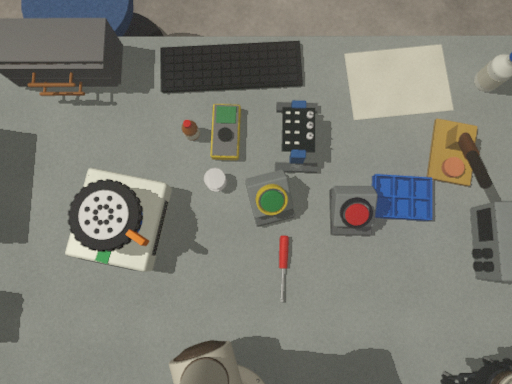

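Run:
```python
from h import *
np.set_printoptions(precision=4,suppress=True)
def cloud(n):
    z=np.load(f"{n}0.npz"); im,d=z["im"],z["d"]; f,cx,cy,T=K(n)
    v,u=np.mgrid[:384,:512]; P=np.stack([(u-cx)/f*d,(v-cy)/f*d,d],-1)@T[:3,:3].T+T[:3,3]
    return im,cv2.cvtColor(im,cv2.COLOR_RGB2HSV),P,d>0
for n in("side","top"):
    im,h,P,ok=cloud(n); H,S,V=[h[...,i].astype(int) for i in range(3)]
    left=ok&(P[...,1]>0.1)
    # collar flat top z~.182
    m=left&(abs(P[...,2]-.182)<.006)&(V<90); c=P[m]
    if len(c):
        (cc,r)=cv2.minEnclosingCircle(c[:,:2].astype(np.float32)); print(n,"collar top",len(c),c.mean(0),cc,r)
    m=left&(H>5)&(H<22)&(S>150)&(V>100); t=P[m&(abs(P[...,2]-.197)<.006)]; print(n,"tab top",len(t),t.mean(0),t.min(0),t.max(0))
    m=left&(H>40)&(H<85)&(S>100)&(abs(P[...,2]-.092)<.01); t=P[m]; print(n,"mark",len(t),t.mean(0) if len(t) else '')
    m=ok&(H>40)&(H<85)&(S>100)&(P[...,1]<0)&(abs(P[...,0]-.54)<.08)&(abs(P[...,1]+.115)<.06); b=P[m]
    med=np.median(b,0); b=b[np.linalg.norm(b-med,axis=1)<.04]
    u,s,vt=np.linalg.svd(b-b.mean(0),full_matrices=False); nn=vt[2]*np.sign(vt[2][2]); res=(b-b.mean(0))@nn
    b=b[abs(res)<.004]; u,s,vt=np.linalg.svd(b-b.mean(0),full_matrices=False); nn=vt[2]*np.sign(vt[2][2])
    print(n,"btn",len(b),b.mean(0),b.min(0),b.max(0),"n",nn,"tilt",np.arccos(nn[2]),"yaw",np.degrees(np.arctan2(nn[1],nn[0])))
```

```text
side collar top 2888 [0.4945 0.3037 0.1794] (0.3756822943687439, 0.21819022297859192) 0.23508544266223907
side tab top 176 [0.4474 0.2129 0.197 ] [0.4293 0.1885 0.191 ] [0.4662 0.2335 0.2017]
side mark 311 [0.4108 0.3203 0.0929]
side btn 224 [ 0.5452 -0.1128  0.1062] [ 0.5214 -0.1435  0.0863] [ 0.5705 -0.0853  0.1219] n [-0.5519 -0.1089  0.8268] tilt 0.5974503809123538 yaw -168.8367130530213
top collar top 1632 [0.4987 0.2914 0.1788] (0.3737723231315613, 0.21753981709480286) 0.2338498830795288
top tab top 132 [0.4465 0.2099 0.1964] [0.4297 0.1878 0.1917] [0.4631 0.2338 0.2005]
top mark 123 [0.4025 0.3205 0.0914]
top btn 362 [ 0.5439 -0.1172  0.1052] [ 0.5192 -0.1472  0.0863] [ 0.5688 -0.0893  0.1227] n [-0.5402 -0.1241  0.8323] tilt 0.5874935619290449 yaw -167.06681229790436
```

The side view shows the extractor at the lower left: black collar around (212,303), orange tab at (257,275), green mark at (246,349). The green button is at (274,191) and the red one at (314,151). The top view agrees: tab (137,237), mark (103,257), green button (272,201), red (356,213). The networks' points match these. Next I'll refine the collar centre and work out the push arc.

Run:
```python
from h import *
from scipy.optimize import least_squares
np.set_printoptions(precision=1,suppress=True)
C=[]
for n in("side","top"):
    z=np.load(f"{n}0.npz"); im,d=z["im"],z["d"]; f,cx,cy,T=K(n)
    v,u=np.mgrid[:384,:512]; P=np.stack([(u-cx)/f*d,(v-cy)/f*d,d],-1)@T[:3,:3].T+T[:3,3]
    m=(d>0)&(abs(P[...,2]-.181)<.007)&(np.hypot(P[...,0]-.498,P[...,1]-.296)<.1)
    hsv=cv2.cvtColor(im,cv2.COLOR_RGB2HSV); m&=~((hsv[...,1]>130)&(hsv[...,0]<25))
    p=P[m][:,:2]; h=cv2.convexHull(p.astype(np.float32))[:,0]
    s=least_squares(lambda q:np.hypot(*(h-q[:2]).T)-q[2],[.498,.296,.088],loss="soft_l1",f_scale=.002)
    print(n,len(p),s.x*1000); C.append(s.x[:2])
c=np.mean(C,0); tab=np.array([.447,.2112])
for t in(tab,np.array([.404,.3135]),np.array([.4065,.3204])):
    e=t-c; print("r",np.hypot(*e)*1000,"ang",np.degrees(np.arctan2(e[1],e[0])))
```

```text
side 5579 [504.  294.   89.1]
top 3849 [501.9 294.3  88.6]
r 100.0220097247088 ang -123.99960967833893
r 100.81091841974005 ang 168.91778123528678
r 99.94727205695511 ang 164.756914701757
```

```bash
python3 -m jog '[{"rotation":[0,0,8],"translation":[0,30,60],"grip":0},{"rotation":[0,0,16],"translation":[15,65,70],"grip":0},{"rotation":[0,0,24],"translation":[30,105,70],"grip":0},{"rotation":[0,0,32],"translation":[50,145,70],"grip":0},{"rotation":[0,0,40],"translation":[70,185,70],"grip":0},{"rotation":[0,0,48],"translation":[90,225,70],"grip":0},{"rotation":[0,0,56],"translation":[110,265,70],"grip":0},{"rotation":[0,0,64],"translation":[130,305,70],"grip":0},{"rotation":[0,0,72],"translation":[150,345,70],"grip":0},{"rotation":[0,0,80],"translation":[170,385,70],"grip":0},{"rotation":[0,0,88],"translation":[190,425,70],"grip":0},{"rotation":[0,0,96],"translation":[210,465,70],"grip":0},{"rotation":[0,0,104],"translation":[230,505,70],"grip":0},{"rotation":[0,0,112],"translation":[250,545,70],"grip":0},{"rotation":[0,0,120],"translation":[270,585,70],"grip":0},{"rotation":[0,0,128],"translation":[285,625,70],"grip":0},{"rotation":[0,0,136],"translation":[300,665,70],"grip":0},{"rotation":[0,0,144],"translation":[310,700,70],"grip":0},{"rotation":[0,0,149],"translation":[313,710,70],"grip":0},{"rotation":[0,0,149],"translation":[313,710,70],"grip":0}]' 60
```

```text
time: 3.5
ee_pos: [0.474, 0.1855, 0.3005]
tcp_rot: [-180.0, -0.1, 166.2]
wrist_force: [0.3, -0.4, 0.4]
opening: -0.0
grasp_force: 0.0
```

```bash
python3 -m jog '[{"rotation":[0,0,0],"translation":[0,-1,-40],"grip":0},{"rotation":[0,0,0],"translation":[0,-1,-70],"grip":0},{"rotation":[0,0,0],"translation":[0,-1,-95],"grip":0},{"rotation":[0,0,0],"translation":[0,-1,-115],"grip":0},{"rotation":[0,0,0],"translation":[0,-1,-130],"grip":0},{"rotation":[0,0,0],"translation":[0,-1,-140],"grip":0},{"rotation":[0,0,0],"translation":[0,-1,-140],"grip":0},{"rotation":[0,0,0],"translation":[0,-1,-140],"grip":0}]'
python3 - <<'E'
from h import *
im,_=imaging.camera("side"); im2,_=imaging.camera("top")
a=cv2.resize(im[200:384,130:350],None,fx=1.8,fy=1.8); b=cv2.resize(im2[140:300,40:230],None,fx=2.07,fy=2.07)
h=min(a.shape[0],b.shape[0]); cv2.imwrite("pics/chk1.png",np.hstack([a[:h],b[:h]])[:,:,::-1])
c=np.array([.502,.2945])
for t in np.radians([-104,-110,-116,-122,-128,-134,-140,-146,-152,-158,-164,-170,-175,-178,-180,-182,-184,-186,-188]):
    p=.114*np.array([np.cos(t),np.sin(t)])-.114*np.array([np.cos(np.radians(-104)),np.sin(np.radians(-104))]); print(round(np.degrees(t)),np.round(p*1000))
E
```

```text
time: 4.3
ee_pos: [0.474, 0.1827, 0.1621]
tcp_rot: [180.0, 0.0, 165.9]
wrist_force: [0.1, -0.3, 0.1]
opening: -0.0
grasp_force: 0.0
-104 [0. 0.]
-110 [-11.   3.]
-116 [-22.   8.]
-122 [-33.  14.]
-128 [-43.  21.]
-134 [-52.  29.]
-140 [-60.  37.]
-146 [-67.  47.]
-152 [-73.  57.]
-158 [-78.  68.]
-164 [-82.  79.]
-170 [-85.  91.]
-175 [-86. 101.]
-178 [-86. 107.]
-180 [-86. 111.]
-182 [-86. 115.]
-184 [-86. 119.]
-186 [-86. 123.]
-188 [-85. 126.]
```

View pics/chk1.png

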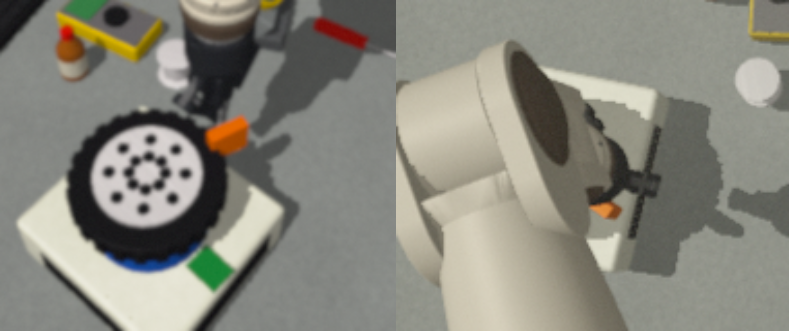

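Left panel: the closed fingers at about (205,100) sit behind the tab at (228,135), clear of the collar. Now I'll start the sweep.

```bash
python3 -m jog '[{"rotation":[0,0,-3],"translation":[-5,1,-2],"grip":0},{"rotation":[0,0,-6],"translation":[-11,3,-2],"grip":0},{"rotation":[0,0,-9],"translation":[-16,5,-2],"grip":0},{"rotation":[0,0,-12],"translation":[-22,8,-2],"grip":0},{"rotation":[0,0,-15],"translation":[-27,11,-2],"grip":0},{"rotation":[0,0,-18],"translation":[-33,14,-2],"grip":0},{"rotation":[0,0,-21],"translation":[-38,17,-2],"grip":0},{"rotation":[0,0,-24],"translation":[-43,21,-2],"grip":0},{"rotation":[0,0,-27],"translation":[-47,25,-2],"grip":0},{"rotation":[0,0,-30],"translation":[-52,29,-2],"grip":0},{"rotation":[0,0,-33],"translation":[-56,33,-2],"grip":0},{"rotation":[0,0,-36],"translation":[-60,37,-2],"grip":0},{"rotation":[0,0,-36],"translation":[-60,37,-2],"grip":0}]'
```

```text
time: 5.7
ee_pos: [0.414, 0.2205, 0.1602]
tcp_rot: [179.9, 0.0, 130.0]
wrist_force: [0.6, -0.2, 1.0]
opening: 0.0001
grasp_force: 0.0
```

```bash
python3 -m jog '[{"rotation":[0,0,-3],"translation":[-4,5,0],"grip":0},{"rotation":[0,0,-6],"translation":[-7,10,0],"grip":0},{"rotation":[0,0,-9],"translation":[-10,15,0],"grip":0},{"rotation":[0,0,-12],"translation":[-13,20,0],"grip":0},{"rotation":[0,0,-15],"translation":[-16,25,0],"grip":0},{"rotation":[0,0,-18],"translation":[-18,31,0],"grip":0},{"rotation":[0,0,-21],"translation":[-20,36,0],"grip":0},{"rotation":[0,0,-24],"translation":[-22,42,0],"grip":0},{"rotation":[0,0,-27],"translation":[-24,48,0],"grip":0},{"rotation":[0,0,-30],"translation":[-25,54,0],"grip":0}]'
python3 - <<'E'
from h import *
im,d=imaging.camera("side"); np.savez("s2.npz",im=im,d=d)
im2,_=imaging.camera("top")
a=cv2.resize(im[200:384,130:350],None,fx=1.8,fy=1.8); b=cv2.resize(im2[140:300,40:230],None,fx=2.07,fy=2.07)
h=min(a.shape[0],b.shape[0]); cv2.imwrite("pics/chk2.png",np.hstack([a[:h],b[:h]])[:,:,::-1])
r=spotter.mark_of("side","collar_tab"); print([(x["uv"],x["confidence"],at_z("side",x["uv"],.197)) for x in r[:2]])
E
```

```text
time: 6.7
ee_pos: [0.3892, 0.2739, 0.16]
tcp_rot: [179.9, 0.0, 100.0]
wrist_force: [0.4, -3.4, 2.0]
opening: -0.0004
grasp_force: 1.5
[([257.4, 317.1], 0.72, array([0.39982897, 0.29837843, 0.197     ]))]
```

View pics/chk2.png

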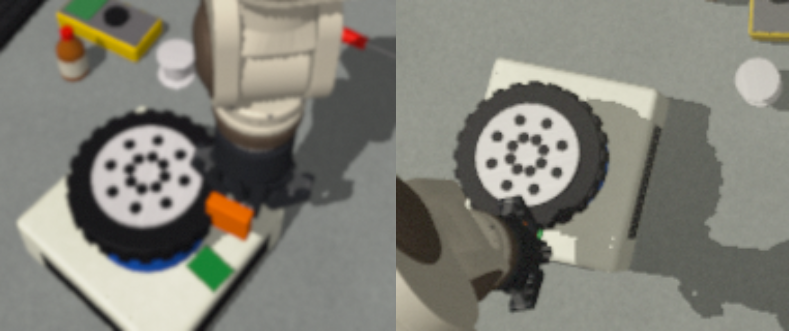

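The tab, pushed by the fingers, is now close to the green mark: left panel, tab (230,215), mark (210,268). About 11° remain, so I'll go gently.

```bash
python3 -m jog '[{"rotation":[0,0,-2],"translation":[-1,4,0],"grip":0},{"rotation":[0,0,-4],"translation":[-1,8,0],"grip":0},{"rotation":[0,0,-6],"translation":[-1,12,0],"grip":0},{"rotation":[0,0,-8],"translation":[-1,15,0],"grip":0},{"rotation":[0,0,-9],"translation":[-1,17,0],"grip":0},{"rotation":[0,0,-10],"translation":[-1,19,0],"grip":0},{"rotation":[0,0,-10],"translation":[-1,20,0],"grip":0}]'; python3 -m jog '[{"rotation":[0,0,-1],"translation":[0,1,0],"grip":0},{"rotation":[0,0,-1],"translation":[0,2,0],"grip":0}]'
```

```text
time: 7.55
ee_pos: [0.3878, 0.294, 0.1593]
tcp_rot: [-180.0, 0.0, 90.0]
wrist_force: [-2.7, -1.9, 0.9]
opening: -0.0004
grasp_force: 1.3
time: 7.75
ee_pos: [0.3879, 0.296, 0.1593]
tcp_rot: [180.0, 0.0, 89.0]
wrist_force: [-0.5, -2.5, 0.5]
opening: -0.0002
grasp_force: 1.3
```

```bash
python3 -m jog '[{"rotation":[0,0,-1],"translation":[0,1,0],"grip":0},{"rotation":[0,0,-1],"translation":[0,2,0],"grip":0}]';python3 -m jog '[{"rotation":[0,0,-1],"translation":[0,1,0],"grip":0},{"rotation":[0,0,-1],"translation":[0,2,0],"grip":0}]'
python3 - <<'E'
from h import *
im,d=imaging.camera("side")
cv2.imwrite("pics/chk3.png",cv2.resize(im[200:384,130:350],None,fx=2.5,fy=2.5)[:,:,::-1])
r=spotter.mark_of("side","collar_tab"); 
for x in r[:2]:
    p=at_z("side",x["uv"],.197); e=p[:2]-[.502,.2945]; print(x["uv"],p,np.degrees(np.arctan2(e[1],e[0])))
E
```

```text
time: 7.95
ee_pos: [0.3879, 0.2981, 0.1593]
tcp_rot: [180.0, 0.0, 88.0]
wrist_force: [-0.6, -2.4, 1.0]
opening: 0.0004
grasp_force: 1.2
time: 8.15
ee_pos: [0.388, 0.3001, 0.1593]
tcp_rot: [180.0, -0.0, 87.0]
wrist_force: [-0.3, -2.2, 1.2]
opening: 0.0
grasp_force: 1.2
[250.8, 323.4] [0.40500674 0.31492403 0.197     ] 168.10885311858326
```

View pics/chk3.png

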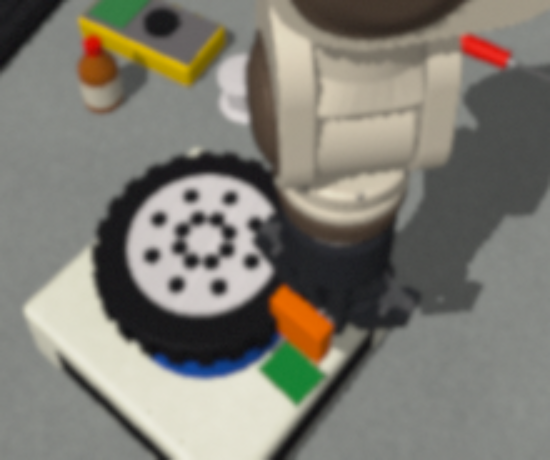

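The tab at (302,322) is almost over the mark at (292,373); no stop felt yet. I'll creep on until the force rises.

```bash
for i in 1; do python3 -m jog '[{"rotation":[0,0,-1],"translation":[0,1,0],"grip":0},{"rotation":[0,0,-1],"translation":[0,2,0],"grip":0}]'; done; python3 -m jog '[{"rotation":[0,0,0],"translation":[0,1,0],"grip":0},{"rotation":[0,0,-1],"translation":[1,2,0],"grip":0}]';python3 -m jog '[{"rotation":[0,0,0],"translation":[0,1,0],"grip":0},{"rotation":[0,0,-1],"translation":[0,2,0],"grip":0}]'
```

```text
time: 8.45
ee_pos: [0.388, 0.3021, 0.1593]
tcp_rot: [180.0, 0.0, 85.9]
wrist_force: [1.9, -4.0, -0.5]
opening: -0.0003
grasp_force: 1.2
time: 8.65
ee_pos: [0.3886, 0.3041, 0.1593]
tcp_rot: [-180.0, -0.0, 85.0]
wrist_force: [-2.7, -1.7, 0.3]
opening: 0.0002
grasp_force: 1.3
time: 8.85
ee_pos: [0.3888, 0.3061, 0.1592]
tcp_rot: [-180.0, 0.0, 84.0]
wrist_force: [-0.9, -2.6, 0.5]
opening: -0.0001
grasp_force: 1.2
```

```bash
python3 -m jog '[{"rotation":[0,0,0],"translation":[0,1,0],"grip":0},{"rotation":[0,0,-1],"translation":[1,2,0],"grip":0}]';python3 -m jog '[{"rotation":[0,0,0],"translation":[0,1,0],"grip":0},{"rotation":[0,0,-1],"translation":[0,2,0],"grip":0}]'
python3 - <<'E'
from h import *
im,d=imaging.camera("side")
cv2.imwrite("pics/chk4.png",cv2.resize(im[200:384,130:350],None,fx=2.5,fy=2.5)[:,:,::-1])
r=spotter.mark_of("side","collar_tab"); 
for x in r[:2]:
    p=at_z("side",x["uv"],.197); e=p[:2]-[.502,.2945]; print(x["uv"],p,np.degrees(np.arctan2(e[1],e[0])))
E
```

```text
time: 9.05
ee_pos: [0.3896, 0.3081, 0.1592]
tcp_rot: [-180.0, 0.0, 83.0]
wrist_force: [-2.9, -2.3, -0.4]
opening: 0.0002
grasp_force: 1.3
time: 9.25
ee_pos: [0.3897, 0.3096, 0.1592]
tcp_rot: [-180.0, 0.1, 82.0]
wrist_force: [-2.3, -8.4, 1.5]
opening: 0.0
grasp_force: 4.3
[247.9, 329.6] [0.40422459 0.32777943 0.197     ] 161.2031676501669
```

```bash
python3 -m jog '[{"rotation":[0,0,0],"translation":[0,1,0],"grip":0},{"rotation":[0,0,0],"translation":[0,1,0],"grip":0},{"rotation":[0,0,0],"translation":[0,1,0],"grip":0}]'
```

```text
time: 9.65
ee_pos: [0.3897, 0.3096, 0.1592]
tcp_rot: [180.0, 0.2, 81.9]
wrist_force: [-2.8, -12.3, 1.2]
opening: -0.0002
grasp_force: 5.4
```

View pics/chk4.png

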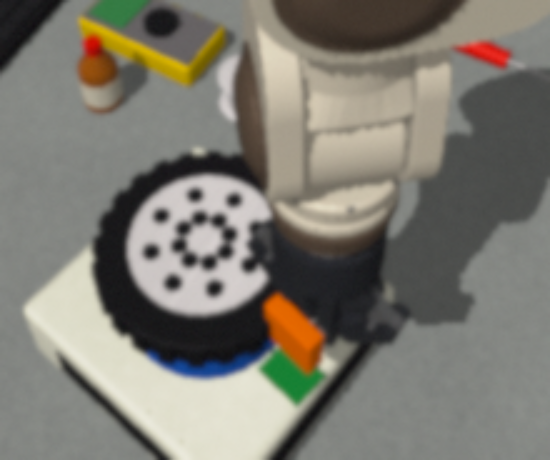

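The stop is reached (12 N, no more motion) and the tab at (295,335) stands over the mark. Now I'll retreat, rise and travel to the button.

```bash
python3 -m jog '[{"rotation":[0,0,0],"translation":[-1,-5,0],"grip":0},{"rotation":[0,0,0],"translation":[-4,-15,0],"grip":0},{"rotation":[0,0,0],"translation":[-6,-25,0],"grip":0},{"rotation":[0,0,0],"translation":[-6,-25,40],"grip":0},{"rotation":[0,0,0],"translation":[-6,-25,85],"grip":0},{"rotation":[0,0,0],"translation":[-4,-30,125],"grip":0},{"rotation":[0,0,2],"translation":[0,-60,140],"grip":0},{"rotation":[0,0,4],"translation":[12,-100,140],"grip":0},{"rotation":[0,0,6],"translation":[24,-140,140],"grip":0},{"rotation":[0,0,8],"translation":[36,-180,140],"grip":0},{"rotation":[0,0,10],"translation":[48,-220,140],"grip":0},{"rotation":[0,0,12],"translation":[60,-260,140],"grip":0},{"rotation":[0,0,14],"translation":[72,-300,140],"grip":0},{"rotation":[0,0,16],"translation":[84,-340,140],"grip":0},{"rotation":[0,0,18],"translation":[96,-380,140],"grip":0},{"rotation":[0,0,20],"translation":[110,-415,140],"grip":0},{"rotation":[0,0,20],"translation":[121,-436,140],"grip":0},{"rotation":[0,0,20],"translation":[121,-436,140],"grip":0}]'
python3 -m jog '[{"rotation":[1.8,-8.2,0],"translation":[0,0,0],"grip":0},{"rotation":[3.4,-16.2,0],"translation":[0,0,0],"grip":0},{"rotation":[5.1,-24.3,0],"translation":[0,0,-20],"grip":0},{"rotation":[6.8,-32,0],"translation":[0,0,-50],"grip":0},{"rotation":[7.2,-33.6,0],"translation":[0,0,-80],"grip":0},{"rotation":[7.2,-33.6,0],"translation":[0,0,-100],"grip":0},{"rotation":[7.2,-33.6,0],"translation":[0,0,-110],"grip":0},{"rotation":[7.2,-33.6,0],"translation":[0,0,-110],"grip":0}]'
python3 - <<'E'
from h import *
from scipy.spatial.transform import Rotation as Rn
o=readout.get_obs(); R=Rn.from_euler('xyz',o["tcp_rot"],degrees=True).as_matrix(); B=np.array([.5445,-.1165,.1045]); e=B-o["ee_pos"]
print(o["ee_pos"],"z",R[:,2],"q",o["q"],"along",R[:,2]@e*1000,"lateral",(R.T@e)[:2]*1000,"delta",e*1000)
im,d=imaging.camera("side"); cv2.imwrite("pics/chk5.png",cv2.resize(im[130:290,170:370],None,fx=3,fy=3)[:,:,::-1])
r=spotter.mark_of("side","collar_tab")
for x in r[:1]:
    p=at_z("side",x["uv"],.197); q=p[:2]-[.502,.2945]; print(x["uv"],np.degrees(np.arctan2(q[1],q[0])))
E
```

```text
time: 11.45
ee_pos: [0.5111, -0.1276, 0.2985]
tcp_rot: [-180.0, -0.0, 101.8]
wrist_force: [0.5, 0.7, -0.5]
opening: -0.0
grasp_force: 0.0
time: 12.25
ee_pos: [0.5102, -0.1244, 0.1886]
tcp_rot: [145.7, -0.1, 102.0]
wrist_force: [-0.2, -0.3, 1.4]
opening: -0.0001
grasp_force: 0.0
[ 0.51024573 -0.12435032  0.18855365] z [ 0.55105915  0.11890197 -0.82595165] q [-24.13326126 -28.75660693 -30.30173951  59.64368983  19.50054318
  58.9057667 ] along 89.23379651448988 lateral [  0.39750799 -18.36218327] delta [ 34.25426906   7.85031865 -84.0536482 ]
[250.2, 327.9] 164.07955299720425
```

View pics/chk5.png

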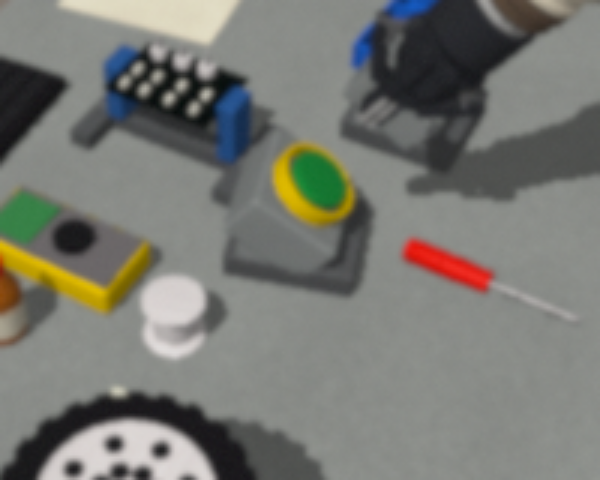

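The finger tips show at about (370,112), hanging over the console line of sight, which matches the projected TCP. The guard and green button at (318,180) are clear. I'll approach along the button axis.

```bash
python3 -m jog '[{"rotation":[0,0,0],"translation":[8,2,-20],"grip":0},{"rotation":[0,0,0],"translation":[15,4,-40],"grip":0},{"rotation":[0,0,0],"translation":[20,5,-57],"grip":0},{"rotation":[0,0,0],"translation":[23,5.5,-67],"grip":0},{"rotation":[0,0,0],"translation":[23,5.5,-67],"grip":0}]'
python3 -m jog '[{"rotation":[0,0,0],"translation":[2.8,0.6,-4.1],"grip":0},{"rotation":[0,0,0],"translation":[5.5,1.2,-8.3],"grip":0},{"rotation":[0,0,0],"translation":[8.3,1.8,-12.4],"grip":0},{"rotation":[0,0,0],"translation":[9.9,2.1,-14.9],"grip":0},{"rotation":[0,0,0],"translation":[11,2.4,-16.5],"grip":0},{"rotation":[0,0,0],"translation":[11,2.4,-16.5],"grip":0}]'
```

```text
time: 12.85
ee_pos: [0.534, -0.1191, 0.1217]
tcp_rot: [145.7, -0.1, 102.1]
wrist_force: [-0.3, -0.7, 0.0]
opening: 0.0002
grasp_force: 0.0
time: 13.45
ee_pos: [0.5449, -0.117, 0.1058]
tcp_rot: [145.6, -0.1, 102.0]
wrist_force: [-4.0, 0.0, 3.1]
opening: 0.0003
grasp_force: 2.1
```

```bash
python3 -m jog '[{"rotation":[0,0,0],"translation":[1.1,0.2,-1.7],"grip":0},{"rotation":[0,0,0],"translation":[2.2,0.5,-3.3],"grip":0},{"rotation":[0,0,0],"translation":[3.3,0.7,-5],"grip":0},{"rotation":[0,0,0],"translation":[4.4,0.9,-6.6],"grip":0},{"rotation":[0,0,0],"translation":[4.4,0.9,-6.6],"grip":0}]'; python3 -m jog '[{"rotation":[0,0,0],"translation":[0.6,0.1,-0.8],"grip":0},{"rotation":[0,0,0],"translation":[1.1,0.2,-1.7],"grip":0},{"rotation":[0,0,0],"translation":[1.1,0.2,-1.7],"grip":0}]'
```

```text
time: 13.95
ee_pos: [0.5492, -0.116, 0.0994]
tcp_rot: [145.6, -0.1, 102.0]
wrist_force: [-9.5, 1.7, 6.8]
opening: 0.0001
grasp_force: 5.0
time: 14.25
ee_pos: [0.5502, -0.1157, 0.0979]
tcp_rot: [145.6, -0.1, 102.0]
wrist_force: [-9.3, 0.7, 7.8]
opening: -0.0001
grasp_force: 5.8
```

```bash
for k in 1; do python3 -m jog '[{"rotation":[0,0,0],"translation":[0.6,0.1,-0.8],"grip":0},{"rotation":[0,0,0],"translation":[0.6,0.1,-0.8],"grip":0}]'; done; python3 -m jog '[{"rotation":[0,0,0],"translation":[0.6,0.1,-0.8],"grip":0},{"rotation":[0,0,0],"translation":[0.6,0.1,-0.8],"grip":0}]'
```

```text
time: 14.45
ee_pos: [0.5505, -0.1157, 0.0977]
tcp_rot: [145.6, -0.1, 102.0]
wrist_force: [-20.9, 1.8, 14.7]
opening: 0.0004
grasp_force: 12.0
time: 14.65
ee_pos: [0.5507, -0.1157, 0.0977]
tcp_rot: [145.6, -0.1, 102.0]
wrist_force: [-34.2, 1.5, 25.4]
opening: -0.0001
grasp_force: 19.8
```

The button is at its stop, with the force rising and no more motion. I'll ease off 1 mm of command, hold, then release and rise.

```bash
python3 -m jog '[{"rotation":[0,0,0],"translation":[-0.6,-0.1,0.8],"grip":0},{"rotation":[0,0,0],"translation":[-0.6,-0.1,0.8],"grip":0},{"rotation":[0,0,0],"translation":[-0.6,-0.1,0.8],"grip":0},{"rotation":[0,0,0],"translation":[-0.6,-0.1,0.8],"grip":0},{"rotation":[0,0,0],"translation":[-0.6,-0.1,0.8],"grip":0},{"rotation":[0,0,0],"translation":[-0.6,-0.1,0.8],"grip":0},{"rotation":[0,0,0],"translation":[-0.6,-0.1,0.8],"grip":0},{"rotation":[0,0,0],"translation":[-0.6,-0.1,0.8],"grip":0},{"rotation":[0,0,0],"translation":[-0.6,-0.1,0.8],"grip":0},{"rotation":[0,0,0],"translation":[-0.6,-0.1,0.8],"grip":0},{"rotation":[0,0,0],"translation":[-0.6,-0.1,0.8],"grip":0},{"rotation":[0,0,0],"translation":[-0.6,-0.1,0.8],"grip":0},{"rotation":[0,0,0],"translation":[-0.6,-0.1,0.8],"grip":0},{"rotation":[0,0,0],"translation":[-0.6,-0.1,0.8],"grip":0}]'
python3 -m jog '[{"rotation":[0,0,0],"translation":[-2,-0.4,3],"grip":0},{"rotation":[0,0,0],"translation":[-5,-1,7.5],"grip":0},{"rotation":[0,0,0],"translation":[-9,-2,13],"grip":0},{"rotation":[0,0,0],"translation":[-16,-3.5,25],"grip":0},{"rotation":[0,0,0],"translation":[-30,-6,45],"grip":0},{"rotation":[0,0,0],"translation":[-50,-10,75],"grip":0},{"rotation":[0,0,0],"translation":[-70,-12,110],"grip":0},{"rotation":[0,0,0],"translation":[-80,-12,130],"grip":0},{"rotation":[0,0,0],"translation":[-80,-12,130],"grip":0},{"rotation":[0,0,0],"translation":[-80,-12,130],"grip":0}]'
python3 - <<'E'
from h import *
im,d=imaging.camera("side"); cv2.imwrite("pics/end.png",im[:,:,::-1])
im2,d2=imaging.camera("top"); z=np.load("side0.npz")
r=spotter.mark_of("side","collar_tab")
for x in r[:1]:
    p=at_z("side",x["uv"],.197); q=p[:2]-[.502,.2945]; print(x["uv"],np.degrees(np.arctan2(q[1],q[0])))
hsv=cv2.cvtColor(im,cv2.COLOR_RGB2HSV); h0=cv2.cvtColor(z["im"],cv2.COLOR_RGB2HSV)
for H in(hsv,h0):
    m=(H[...,0]>40)&(H[...,0]<85)&(H[...,1]>100); m[:170]=0;m[210:]=0;m[:,:255]=0;m[:,295:]=0; print("green px",m.sum(),np.argwhere(m).mean(0))
E
```

```text
time: 16.05
ee_pos: [0.5505, -0.1157, 0.0978]
tcp_rot: [145.6, -0.1, 102.0]
wrist_force: [-21.1, 0.8, 15.7]
opening: -0.0004
grasp_force: 12.0
time: 17.05
ee_pos: [0.4711, -0.1281, 0.2266]
tcp_rot: [145.6, -0.0, 102.0]
wrist_force: [0.5, 0.3, -0.4]
opening: 0.0001
grasp_force: 0.0
[247.8, 329.9] 160.91746278315296
green px 243 [189.56790123 275.78600823]
green px 244 [189.59016393 275.76639344]
```

View pics/end.png

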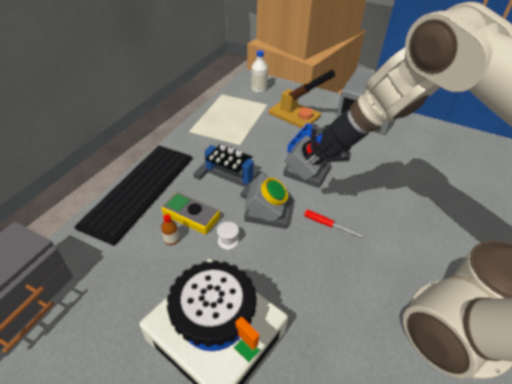

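The tab at (247,332) is over the mark, and the green button at (275,190) is back up, matching the first picture. The loose things are where they were and the gripper is clear.

```bash
python3 -c "from workcell import bot; print(bot.job_done())"
```

```text
the job is handed in; nothing more can be done
None
```

I turned the collar clockwise to its stop with the tab over the green mark, held the start button fully down for over a second and let it spring back, then handed the job in; no verdict came back.

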